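Load the gimbal arm and hold its hidden pivot bolt

ROBOT

A 7-joint arm with a two-finger parallel gripper is mounted at the origin on the work surface. World frame = base frame: x ahead of the robot, y to its left, z up, the work surface at z = 0. Lengths are in mm, angles in degrees, forces in N, time in s.
With the tool pointing down it reaches from about 400 to 925 mm from the base axis. Payload 5.6 kg.
Tool frame: the origin (TCP) lies between the finger pads, 19 mm behind the fingertips; this is the grasp point; z points along the fingers, y is the line along which they close (so a half turn about z gives the same grasp; the last joint's range is limited). The gripper opens to 85 mm and grips with 20 to 120 N. Pads are 22 mm wide; open, the fingers measure 114 mm over their backs; the gripper's body (76 mm by 85 mm) begins 54 mm behind the grasp point. The pads swing forward as they close: fully open they stand 13 mm farther back than shut.
Start: joints at [-67.093, 26.786, -0.665, 91.828, 0.344, 61.387, -3.226], TCP at [278.545, 587.299, 249.99] pointing down, gripper open.
Joint ranges: [-144.91, 144.91], [-17.63, 115.5], [-89.93, 88.59], [15.96, 139.68], [-74.01, 254.01], [8.47, 105.57], [-167.45, 167.45]. Speed limits (degrees/s): [147.25, 147.25, 180, 180, 180, 180, 180].

INTERFACE

Orientations are given as [roll, pitch, yaw] about the fixed x, y, z axes, in that order (R = Rz(yaw) Ry(pitch) Rx(roll)).
In Python, from station import robot gives the robot as it stands.
- The arm moves only by the tool jog_arm, called after "Request:" in YAML: its name, and indented under it one key for each argument. Schema: {"type":"object","properties":{"increments":{"type":"array","items":{"type":"object","properties":{"aperture":{"type":"number"},"tx":{"type":"number"},"ty":{"type":"number"},"tz":{"type":"number"},"wx":{"type":"number"},"wy":{"type":"number"},"wz":{"type":"number"}},"additionalProperties":false,"required":["aperture"]},"minItems":1,"maxItems":8},"force":{"type":"number"},"only":{"type":"string"},"quiet":{"type":"boolean"},"lines":{"type":"string"}},"required":["increments"],"additionalProperties":false}. increments is a list of rows, 1 to 8 of them, each an object with the fields aperture (the opening from 0.0 (shut) to 1.0 (fully open)), tx, ty, tz (the shift in shares of 750 mm (1.0 is 750 mm)), wx, wy, wz (a rotation vector in shares of 4 rad (1.0 is 4 rad)); a field left out counts as zero (the opening has to be given); each row is the pose to reach, as a shift and turn from the pose commanded when the call began, along the tool's axes at that moment; what a row does not reach only later rows make up. A row lasts 1/8 s, in which the tool goes at most 62.5 mm and 10.7 degrees, less where a joint would pass 70% of its speed; a pose out of reach is approached as far as the arm can. The fingers move at their own pace and stop on an object; force is the grip in N (left out, the last holds). Time passes only in rows, so rows that do not move let the fingers close. The tool returns the time, the measured TCP pose, the force, the opening and the grip force at its end. only (a regular expression) keeps the lines of the reply that match it, lines (a string "A,B") keeps lines A to B, and quiet returns only ok. A shift or turn number past 1, either way, is cut back to 1. Input that does not fit is refused with a message, and nothing moves.
- robot.get_obs(): the state, without advancing time (a new reading comes with each control period).
- robot.read_camera(name): name is "side" or "top"; returns the picture (384x512x3 uint8, red, green, blue); there is no depth.
- robot.camera_info(name): a dict with "K" (3x3 intrinsics, pixels), "extrinsics" (4x4, takes a point from camera to world coordinates). Camera axes: x right, y up, looking along -z (the intrinsics and any distortion apply to the point x, -y, -z); pixel columns grow to the right and rows downward; lengths in mm; the calibration is good to about 2 mm. A picture is of the moment at which its call begins. camera_info takes no time and is no camera call.
- robot.job_done(): hands the job in; it is judged then, once.
The state is a dict: "clock": time; "joints": joint angles; "joint_vel": joint speeds; "tau": joint torques, N m; "position": TCP position; "eef_rot": TCP orientation; "ft_force": force on the tool from outside, world axes, zero at the start; "moment": the same for the moment, N m; "grip_width": opening from 0.0 (shut) to 1.0 (fully open); "finger_force": force on a finger pad.
Only numpy, scipy, OpenCV 4.12 (cv2) and the standard library are available. Lean on these libraries where they do the work, as an engineer would, in place of code of your own. Each camera call takes 0.05 s, during which the arm holds its last target. There are 200 camera calls.

TASK

Stand the green battery cell in the black cup on the end of the drooping orange swing arm and let go of it. Then reach down into the gap behind the steel bracket, grip the hidden square brass bolt head between the fingers, bring the arm up level with it and hold the bolt from turning back: the program finishes still gripping the head, arm level and steady, cell in its cup; only this grip holds the arm up. Leave the spool, the glue bottle and the screwdriver where they are.

Things in the scene. Friction and masses are not known exactly. Their poses are not given: they have to be found in the camera images.
- bracket: Fixed steel channel. Origin: on the bench under the robot-side face of its front plate, mid-width; x through the plate away from the robot (along the bolt), y along the plate, z up. Plate x 0-6 mm, 130 high; rear lip x 54-60, 95 high; both y -70 to 70. Base x -18 to 72, 6 thick, screw heads to 11 high. The 48 mm gap between plate and lip is open at the top and both y ends.
- pivot (a joint): Turn of bolt, head and swing arm about the bracket's x axis, rad. 0 = arm level; negative = cup end droops. Stops at -0.28 and 0.28. Its weight holds it at the -0.28 stop (about 0.08 N m empty, 0.16 to 0.25 loaded, little friction): it falls back whenever let go.
- bolt_head (a point): Square brass head, 24 x 24 mm, 20 long. Origin: its centre, in the bracket frame at x 30, y 0, z 100 mm: mid-gap, 30 below the plate's top, 14 clear of plate and lip. Axes turn with the bolt and match the bracket's when level; flats facing its own +-y are then vertical. Fingers closing squarely on these flats (tilted with the droop) hold it; across the corners they jam and do not turn it.
- swing_arm (a point): Orange bar, 12 x 18 mm section, on the robot side of the plate, turning with the bolt. Origin: on the bolt axis, 18 mm in front of the bracket's origin. y runs along the bar to the black cup, whose axis (own z) is at y = 130 mm: 46 mm outside, 40 inside diameter, 40 tall, rim 20 above the bar's centre line.
- cup_floor (a point): Centre of the cup's inner floor, 36 mm below its rim; axes as the swing arm (z along the cup's axis towards the mouth, tipped by the droop).
- cell: Green cylindrical battery cell standing on end, 26 mm diameter, 70 mm tall with its steel button, about 95 g. Origin: centre of its underside; z along it, upwards.
- spool: Grey wire spool standing on end, 52 mm diameter, 45 mm tall; leave alone. Origin: centre of its underside.
- glue: Yellow glue bottle with red cap, 32 mm diameter, 85 mm tall; leave alone. Origin: centre of its underside.
- driver: Screwdriver with yellow handle, lying on the bench beyond the bracket; leave alone. Origin: on its underside, near mid-length; x along it.

How it is judged:
By the outcome, as a careful person would: the job done as asked, in the order asked, and still so for the second after the job is handed in, while the arm keeps its last pose, push and grip.
It also fails if it takes over 48 s, if anything falls off the work surface, if the arm or the gripper's body presses on something with over 40 N, if the wrist force passes 120 N, or if a joint passes its speed limit or range.

## Working session

There is one attempt and no reset: what is moved stays moved. The work goes in short steps, Python scripts to look and compute and a tool call to move; the robot and the scene stay as the last step left them, time stands still between calls to the robot, and variables do not carry over. Pictures are saved under pics/ and viewed, at most 10 in all, crops included, and the job is handed in when it is done.

```bash
ls; mkdir -p pics; python3 - <<'E'
from station import robot
import cv2,numpy as np
np.set_printoptions(precision=3,suppress=True)
for n in("side","top"):
    im=robot.read_camera(n); cv2.imwrite(f"pics/{n}0.png",im[:,:,::-1])
    i=robot.camera_info(n); print(n,i)
o=robot.get_obs(); print(o)
E
```

```text
pics
station.py
side {'K': array([[456.083,   0.   , 256.753],
       [  0.   , 456.083, 187.313],
       [  0.   ,   0.   ,   1.   ]]), 'extrinsics': array([[   0.997,    0.05 ,   -0.06 ,  542.661],
       [  -0.078,    0.739,   -0.669, -737.612],
       [   0.011,    0.672,    0.741,  891.544],
       [   0.   ,    0.   ,    0.   ,    1.   ]])}
top {'K': array([[442.187,   0.   , 264.22 ],
       [  0.   , 442.187, 191.295],
       [  0.   ,   0.   ,   1.   ]]), 'extrinsics': array([[   0.008,    0.992,   -0.126,  456.106],
       [  -1.   ,    0.007,   -0.009,  -25.697],
       [  -0.008,    0.126,    0.992, 1242.426],
       [   0.   ,    0.   ,    0.   ,    1.   ]])}
{'clock': 0.1, 'joints': array([-67.095,  26.833,  -0.665,  91.874,   0.344,  61.387,  -3.226]), 'joint_vel': array([-0.095, -0.111, -0.042, -0.229, -0.007, -0.105, -0.151]), 'tau': array([  0.001, -53.352,   0.022, -25.196,   0.011,   0.004,  -0.   ]), 'position': array([278.345, 586.872, 249.119]), 'eef_rot': array([-179.907,    0.007,  154.628]), 'ft_force': array([-0.264, -0.516,  0.237]), 'moment': array([-0.077,  0.01 ,  0.003]), 'finger_force': 0.0, 'grip_width': 0.9988492604787588}
```

View pics/side0.png

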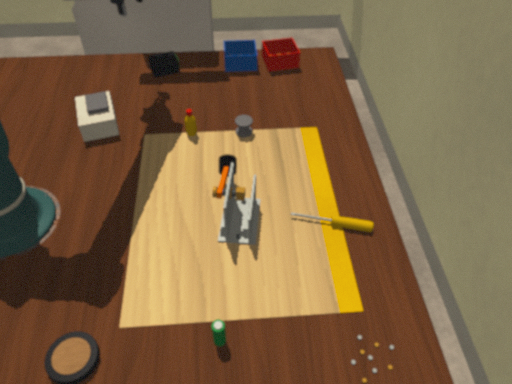

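View pics/top0.png

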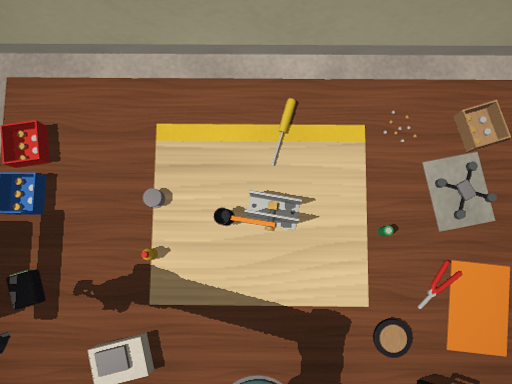

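Side view: cell at about (219,333), cup (228,162), bracket (240,212). Top view: cell (387,230), cup (224,216), bracket (273,210), brass head about (273,206). I'll zoom in on these.

```bash
cat > h.py <<'E'
import cv2,numpy as np
from station import robot
np.set_printoptions(precision=2,suppress=True)
def P(n):
    i=robot.camera_info(n);E=np.linalg.inv(i["extrinsics"]);return i["K"]@np.diag([1,-1,-1])@E[:3]
def proj(n,p):
    q=P(n)@np.append(p,1);return q[:2]/q[2]
def tri(us,ut):
    X=cv2.triangulatePoints(P("side"),P("top"),np.array(us,float).reshape(2,1),np.array(ut,float).reshape(2,1));X=(X[:3]/X[3]).ravel()
    return X,np.hypot(*(proj("side",X)-us)),np.hypot(*(proj("top",X)-ut))
def plane(n,u,z):
    i=robot.camera_info(n);d=np.linalg.inv(i["K"])@[u[0],u[1],1];d=i["extrinsics"][:3,:3]@(d*[1,-1,-1]);c=i["extrinsics"][:3,3]
    return c+d*(z-c[2])/d[2]
E
python3 - <<'E'
import cv2,numpy as np
s=cv2.imread("pics/side0.png");t=cv2.imread("pics/top0.png")
def z(im,x,y,w,h,k): return cv2.resize(im[y:y+h,x:x+w],None,fx=k,fy=k,interpolation=cv2.INTER_CUBIC)
a=z(s,205,145,65,105,5.6)[:588]; b=z(t,208,180,100,60,4.3); c=z(s,200,310,40,45,5); d=z(t,368,210,40,40,5)
o=np.zeros((600,800,3),np.uint8)
o[:a.shape[0],:a.shape[1]]=a; o[:b.shape[0],365:365+b.shape[1]]=b; o[300:300+c.shape[0],370:370+c.shape[1]]=c;o[300:300+d.shape[0],590:590+d.shape[1]]=d
cv2.imwrite("pics/z0.png",o)
E
```

```text
(no output)
```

View pics/z0.png

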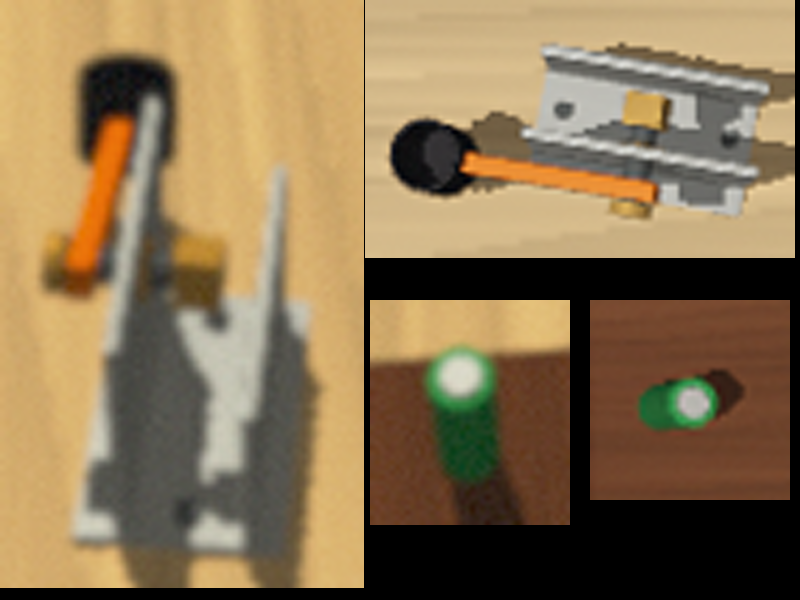

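The crops show the plate top and lip edges, the brass head, the orange bar, the tipped black cup and the cell's white top, all clearly in both views. Next I measure them.

```bash
cat > m.py <<'E'
from h import *
s=cv2.imread("pics/side0.png");t=cv2.imread("pics/top0.png")
def comp(im,box,f):
    x,y,w,h=box;hsv=cv2.cvtColor(im[y:y+h,x:x+w],cv2.COLOR_BGR2HSV);m=f(hsv).astype(np.uint8)
    n,l,st,c=cv2.connectedComponentsWithStats(m);k=1+np.argmax(st[1:,4]);return c[k]+[x,y],st[k]+[x,y,0,0,0],np.argwhere(l==k)[:,::-1]+[x,y]
white=lambda h:(h[...,1]<70)&(h[...,2]>140)
green=lambda h:(h[...,0]>50)&(h[...,0]<90)&(h[...,1]>100)
orange=lambda h:(h[...,0]<15)&(h[...,1]>190)&(h[...,2]>120)
black=lambda h:(h[...,2]<75)
for nm,f,b1,b2 in(("button",white,(205,315,30,25),(375,220,25,22)),("green",green,(200,310,40,45),(368,210,40,40)),("orange",orange,(205,150,40,50),(220,205,60,30)),("cup",black,(215,150,24,26),(208,200,30,30))):
    a=comp(s,b1,f);b=comp(t,b2,f);print(nm,a[0],a[1],b[0],b[1],*tri(a[0],b[0]))
# ridge lines: plate & lip tops
def ridge(im,p,q,n=40,r=2.5):
    p,q=np.array(p,float),np.array(q,float);d=(q-p)/np.linalg.norm(q-p);nn=np.array([-d[1],d[0]])
    hsv=cv2.cvtColor(im,cv2.COLOR_BGR2HSV).astype(np.float32);g=np.clip(hsv[...,2]-1.2*hsv[...,1],0,None)
    T=np.linspace(-.15,1.15,131);o=np.linspace(-r,r,21);X=(p+T[:,None]*(q-p))[:,None]+o[:,None]*nn
    v=cv2.remap(g,X[...,0].astype(np.float32),X[...,1].astype(np.float32),cv2.INTER_LINEAR)
    pk=v.max(1);w=np.clip(v-.6*pk[:,None],0,None);c=(w*o).sum(1)/(w.sum(1)+1e-6)
    ok=(T>.1)&(T<.9)&(pk>80);k=np.polyfit(T[ok],c[ok],1)
    L=lambda tt:p+tt*(q-p)+np.polyval(k,tt)*nn
    pts=np.array([L(x) for x in T]).astype(np.float32);prof=cv2.remap(g,pts[:,:1],pts[:,1:],1).ravel()
    th=.5*np.median(prof[ok]);mid=65;a=mid-np.argmax(prof[mid::-1]<th);bb=mid+np.argmax(prof[mid:]<th)
    return L(T[a]),L(T[bb]),c[ok].std()
sc=lambda u,v:((u+.5)/5.6-.5+205,(v+.5)/5.6-.5+145)
tc=lambda u,v:((u-365+.5)/4.3-.5+208,(v+.5)/4.3-.5+180)
R={}
for nm,a,b in(("plate",(sc(152,97),sc(112,345)),(tc(526,133),tc(756,171))),("lip",(sc(280,170),sc(262,395)),(tc(547,50),tc(766,90)))):
    A=ridge(s,*a);B=ridge(t,*b);print(nm,A,B)
    for i in(0,1):print("  end",*tri(A[i],B[i]))
    z=130 if nm=="plate" else 95
    for n,Q in(("side",A),("top",B)):
        u,v=plane(n,Q[0],z),plane(n,Q[1],z);w=u-v;print("  on plane",n,u[:2],v[:2],(u+v)[:2]/2,"len",np.hypot(*w[:2]),"yaw",np.degrees(np.arctan2(w[1],w[0]))-90)
E
python3 m.py
```

```text
button [217.68 324.73] [214 321   9   9  66] [388.03 230.  ] [385 227   7   7  35] [ 505.77 -342.74   68.66] 0.9592664265181841 0.742832755238869
green [218.94 335.49] [212 322  13  24 191] [384.1 230.4] [378 225  16  11  87] [ 506.14 -344.08   23.93] 0.7989096068042357 0.6177082480891682
orange [222.88 179.06] [217 166  12  28 129] [232.12 216.5 ] [230 215   6   5   8] [533.05  71.73  34.99] 2.1603871065221383 2.124919484656876
cup [226.75 161.49] [220 156  16  17 154] [223.04 216.  ] [214 208  20  17 259] [538.54  93.26  75.29] 0.48605700056892986 0.4999697885091956
plate (array([232.23, 161.54]), array([223.59, 208.31]), np.float64(0.25646581301700705)) (array([243.56, 209.62]), array([299.53, 220.06]), np.float64(0.35208699372019814))
  end [551.45  36.16 130.33] 0.6230672424617957 0.6267382719720779
  end [ 526.55 -104.99  128.74] 0.8163638251920908 0.7520865783827648
  on plane side [552.92  36.74] [ 528.33 -105.81] [540.62 -34.53] len 144.65990912085215 yaw -9.788967420016405
  on plane top [549.89  36.05] [ 524.59 -105.05] [537.24 -34.5 ] len 143.3524920651723 yaw -10.167934250523231
lip (array([254.49, 172.92]), array([251.8 , 194.94]), np.float64(0.40122666741829616)) (array([275.45, 195.67]), array([301.96, 200.37]), np.float64(0.14909993064025162))
  end [590.97 -43.31 169.29] 3.9943721620633093 3.9326313007328078
  end [ 580.14 -107.96  170.27] 4.339437684718699 4.095063140503519
  on plane side [605.65  29.46] [594.12 -41.01] [599.88  -5.78] len 71.40821462241884 yaw -9.285620616584197
  on plane top [589.96 -44.82] [ 578.11 -113.97] [584.03 -79.39] len 70.1647116488297 yaw -9.72793123502366
```

```bash
cat >> h.py <<'E'
from scipy.spatial.transform import Rotation as Ro
YAW=-10.0
xb=np.array([np.cos(np.radians(YAW)),np.sin(np.radians(YAW)),0]);yb=np.array([-xb[1],xb[0],0])
O=np.array([539,-34.5,0])-3*xb
def br(x,y,z): return O+x*xb+y*yb+[0,0,z]
def go(p,tilt=0,name=""):
    o=robot.get_obs();R=Ro.from_euler("xyz",o["eef_rot"],degrees=True)
    T=Ro.from_rotvec(np.radians(tilt)*xb)*Ro.from_euler("xyz",[180,0,180+YAW],degrees=True)
    print(name,"to",np.asarray(p,float),"d",R.inv().apply(np.asarray(p)-o["position"]),"rv",np.degrees((R.inv()*T).as_rotvec()))
def cupf(y,z,th=-.28): return br(-18,y*np.cos(th)-z*np.sin(th),100+y*np.sin(th)+z*np.cos(th))
E
python3 - <<'E'
from h import *
print("bolt",br(30,0,100),"floor",cupf(130,-16),"rim",cupf(130,20))
for n in("side","top"): print(n,"bolt",proj(n,br(30,0,100)),"head top",proj(n,br(30,0,112)),"rim",proj(n,cupf(130,20)))
go([480,140,250],0,"via")
E
```

```text
bolt [565.59 -39.19 100.  ] floor [539.25  87.83  48.7 ] rim [540.97  97.63  83.29]
side bolt [239.44 193.55] head top [239.35 190.09] rim [227.05 158.07]
top bolt [273.27 204.77] head top [273.33 204.32] rim [221.06 214.34]
via to [480. 140. 250.] d [-373.69 -317.36   -0.32] rv [ -0.09  -0.01 -15.37]
```

Units first: shifts go in shares of 750 mm and turns go in shares of 4 rad. So -374 mm is -0.4987, -317 mm is -0.4227, -15.4 degrees is -0.0672.

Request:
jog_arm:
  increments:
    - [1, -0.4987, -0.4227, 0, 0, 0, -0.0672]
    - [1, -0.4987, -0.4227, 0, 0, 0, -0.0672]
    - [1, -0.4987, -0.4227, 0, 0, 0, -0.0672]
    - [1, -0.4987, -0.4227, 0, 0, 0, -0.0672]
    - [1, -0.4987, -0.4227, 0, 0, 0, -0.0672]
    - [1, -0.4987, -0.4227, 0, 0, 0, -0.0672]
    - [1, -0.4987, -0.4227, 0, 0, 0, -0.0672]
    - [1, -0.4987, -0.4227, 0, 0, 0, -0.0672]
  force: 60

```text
refused: increments[0]: [1, -0.4987, -0.4227, 0, 0, 0, -0.0672] is not of type 'object' (schema: type "object"). Nothing was moved.
```

Nothing moved. I misread the format; it is a list of objects with named fields. Resending.

Request:
jog_arm:
  increments:
    - {"aperture":1, "tx":-0.4987, "ty":-0.4227, "wz":-0.0672}
    - {"aperture":1, "tx":-0.4987, "ty":-0.4227, "wz":-0.0672}
    - {"aperture":1, "tx":-0.4987, "ty":-0.4227, "wz":-0.0672}
    - {"aperture":1, "tx":-0.4987, "ty":-0.4227, "wz":-0.0672}
    - {"aperture":1, "tx":-0.4987, "ty":-0.4227, "wz":-0.0672}
    - {"aperture":1, "tx":-0.4987, "ty":-0.4227, "wz":-0.0672}
    - {"aperture":1, "tx":-0.4987, "ty":-0.4227, "wz":-0.0672}
    - {"aperture":1, "tx":-0.4987, "ty":-0.4227, "wz":-0.0672}
  force: 60

```text
clock: 1.1
position: [481.1, 138.0, 250.0]
eef_rot: [-180.0, 0.0, 169.9]
ft_force: [1.0, 0.1, 1.3]
grip_width: 1.003
finger_force: 0.0
```

```bash
python3 -c "
from h import *
go([505.8,-342.7,200],0,'abovecell')"
```

```text
abovecell to [ 505.8 -342.7  200. ] d [-108.22 -469.05   50.04] rv [-0.01  0.01 -0.06]
```

To row units: -469 mm is -0.6253, -108 mm is -0.144.

Request:
jog_arm:
  increments:
    - {"aperture":1, "tx":-0.144, "ty":-0.6253, "tz":0.0667}
    - {"aperture":1, "tx":-0.144, "ty":-0.6253, "tz":0.0667}
    - {"aperture":1, "tx":-0.144, "ty":-0.6253, "tz":0.0667}
    - {"aperture":1, "tx":-0.144, "ty":-0.6253, "tz":0.0667}
    - {"aperture":1, "tx":-0.144, "ty":-0.6253, "tz":0.0667}
    - {"aperture":1, "tx":-0.144, "ty":-0.6253, "tz":0.0667}
    - {"aperture":1, "tx":-0.144, "ty":-0.6253, "tz":0.0667}
    - {"aperture":1, "tx":-0.144, "ty":-0.6253, "tz":0.0667}

```text
clock: 2.1
position: [504.9, -342.8, 199.3]
eef_rot: [-180.0, -0.0, 169.9]
ft_force: [0.6, 0.2, 1.0]
grip_width: 1.001
finger_force: 0.0
```

Request:
jog_arm:
  increments:
    - {"aperture":1}
    - {"aperture":1}

```text
clock: 2.35
position: [505.6, -339.0, 199.4]
eef_rot: [179.9, -0.1, 170.0]
ft_force: [0.4, 0.8, 0.4]
grip_width: 0.998
finger_force: 0.0
```

```bash
python3 - <<'E'
from h import *
go([505.8,-342.7,60],0,'cell')
s=robot.read_camera("side");t=robot.read_camera("top")
a=s[290:370,180:260,::-1];b=t[190:270,345:425,::-1]
cv2.imwrite("pics/c1.png",cv2.resize(np.hstack([a,b]),None,fx=5,fy=5,interpolation=cv2.INTER_CUBIC))
E
```

```text
cell to [ 505.8 -342.7   60. ] d [ -0.98  -3.76 139.38] rv [ 0.07 -0.07  0.05]
```

View pics/c1.png

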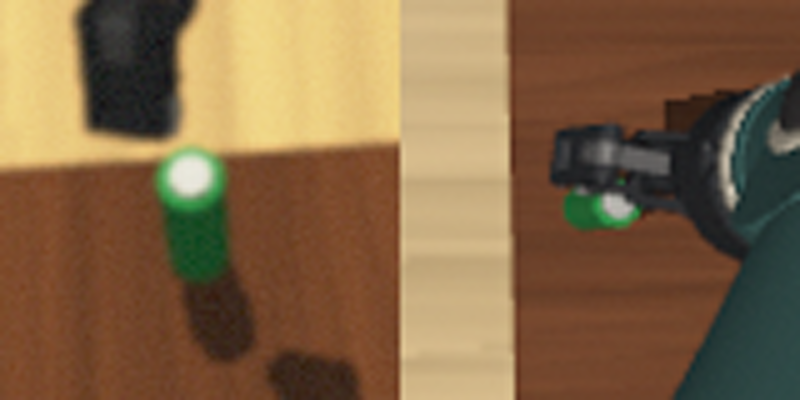

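The picture shows the open fingers straddling the cell's line from above (side: cell top at (218,325), fingertip left of it), consistent with the measurement. I descend, then grip.

To row units: 140 mm is 0.1867, -3.8 mm is -0.0051.

Request:
jog_arm:
  increments:
    - {"aperture":1, "tx":-0.0013, "ty":-0.0051, "tz":0.0667}
    - {"aperture":1, "tx":-0.0013, "ty":-0.0051, "tz":0.1333}
    - {"aperture":1, "tx":-0.0013, "ty":-0.0051, "tz":0.1733}
    - {"aperture":1, "tx":-0.0013, "ty":-0.0051, "tz":0.1867}
    - {"aperture":1, "tx":-0.0013, "ty":-0.0051, "tz":0.1867}
    - {"aperture":1, "tx":-0.0013, "ty":-0.0051, "tz":0.1867}

```text
clock: 3.2
position: [507.2, -344.3, 61.7]
eef_rot: [-180.0, 0.2, 170.0]
ft_force: [-0.1, 0.3, 0.0]
grip_width: 1.002
finger_force: 0.0
```

Request:
jog_arm:
  increments:
    - {"aperture":0}
    - {"aperture":0}
    - {"aperture":0}
    - {"aperture":0}
    - {"aperture":0}
    - {"aperture":0}
  force: 60

```text
clock: 3.95
position: [506.3, -344.0, 60.3]
eef_rot: [-180.0, 0.0, 170.0]
ft_force: [-0.3, 0.4, 4.9]
grip_width: 0.286
finger_force: 58.8
```

To row units: -170 mm is -0.2267, -110 mm is -0.1467.

Request:
jog_arm:
  increments:
    - {"aperture":0, "tz":-0.0667}
    - {"aperture":0, "tz":-0.1467}
    - {"aperture":0, "tz":-0.2267}
    - {"aperture":0, "tz":-0.2267}
    - {"aperture":0, "tz":-0.2267}

```text
clock: 4.58
position: [505.5, -343.3, 229.0]
eef_rot: [180.0, -0.1, 170.0]
ft_force: [-0.9, 0.3, -0.8]
grip_width: 0.285
finger_force: 59.0
```

```bash
python3 -c "
from h import *
print(robot.get_obs()['grip_width'])
go(cupf(130,110),-16.04,'above cup')
go([490,60,230],0,'via')"
```

```text
0.2846402755019549
above cup to [545.29 122.12 169.79] d [ 41.33 465.28  59.64] rv [16.08 -0.07  0.04]
via to [490.  60. 230.] d [ 85.12 394.57  -0.57] rv [ 0.04 -0.07  0.03]
```

To row units: 395 mm is 0.5267, 85 mm is 0.1133, 16 degrees is 0.0698.

Request:
jog_arm:
  increments:
    - {"aperture":0, "tx":0.1133, "ty":0.5267, "wx":0.0698}
    - {"aperture":0, "tx":0.1133, "ty":0.5267, "wx":0.0698}
    - {"aperture":0, "tx":0.1133, "ty":0.5267, "wx":0.0698}
    - {"aperture":0, "tx":0.1133, "ty":0.5267, "wx":0.0698}
    - {"aperture":0, "tx":0.1133, "ty":0.5267, "wx":0.0698}
    - {"aperture":0, "tx":0.1133, "ty":0.5267, "wx":0.0698}
    - {"aperture":0, "tx":0.1133, "ty":0.5267, "wx":0.0698}
    - {"aperture":0, "tx":0.1133, "ty":0.5267, "wx":0.0698}

```text
clock: 5.58
position: [489.5, 63.1, 227.7]
eef_rot: [-163.9, -0.2, 170.4]
ft_force: [0.6, -0.3, -1.0]
grip_width: 0.283
finger_force: 59.2
```

Request:
jog_arm:
  increments:
    - {"aperture":0}
    - {"aperture":0}

```text
clock: 5.82
position: [490.4, 58.1, 229.4]
eef_rot: [-163.9, -0.1, 169.9]
ft_force: [-0.7, 0.4, -0.5]
grip_width: 0.285
finger_force: 59.2
```

```bash
python3 -c "
from h import *
go(cupf(130,110),-16.04,'above cup')
go(cupf(130,44.3),-16.04,'seat')"
```

```text
above cup to [545.29 122.12 169.79] d [-42.79  86.33  37.17] rv [-0.03 -0.09 -0.11]
seat to [542.14 104.24 106.65] d [-42.89  86.36 102.87] rv [-0.03 -0.09 -0.11]
```

To row units: 86.3 mm is 0.1151, -43 mm is -0.0573.

Request:
jog_arm:
  increments:
    - {"aperture":0, "tx":-0.0267, "ty":0.0573, "tz":0.024}
    - {"aperture":0, "tx":-0.0573, "ty":0.1151, "tz":0.04}
    - {"aperture":0, "tx":-0.0573, "ty":0.1151, "tz":0.0493}
    - {"aperture":0, "tx":-0.0573, "ty":0.1151, "tz":0.0493}
    - {"aperture":0, "tx":-0.0573, "ty":0.1151, "tz":0.0493}

```text
clock: 6.45
position: [545.7, 122.5, 171.4]
eef_rot: [-164.0, 0.0, 169.9]
ft_force: [0.2, 0.1, -1.7]
grip_width: 0.285
finger_force: 59.2
```

```bash
python3 - <<'E'
from h import *
go(cupf(130,44.3),-16.04,'seat')
s=robot.read_camera("side");t=robot.read_camera("top")
a=s[110:210,180:280,::-1];b=t[160:260,175:275,::-1]
cv2.imwrite("pics/c2.png",cv2.resize(np.hstack([a,b]),None,fx=4,fy=4,interpolation=cv2.INTER_CUBIC))
E
```

```text
seat to [542.14 104.24 106.65] d [ 0.33 -0.07 67.36] rv [ 0.04  0.01 -0.11]
```

View pics/c2.png

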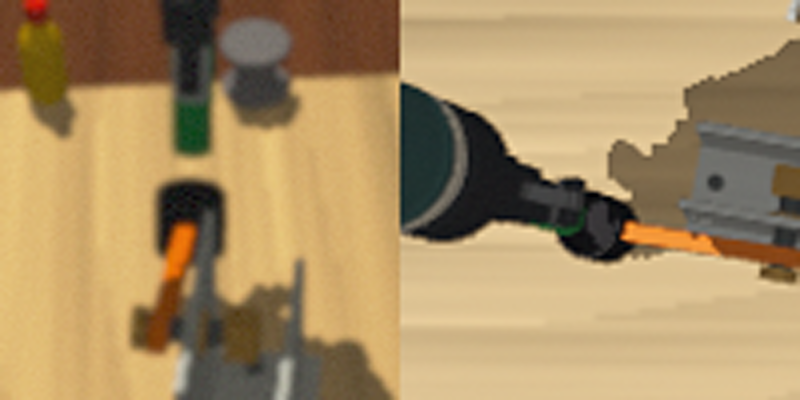

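The side view shows the cell's lower end at about (228,148), over the cup mouth at (228,157). It is aligned within a pixel, so I insert along the cup axis.

To row units: 62 mm is 0.0827, 58 mm is 0.0773.

Request:
jog_arm:
  increments:
    - {"aperture":0, "tx":0.0004, "tz":0.02}
    - {"aperture":0, "tx":0.0004, "tz":0.04}
    - {"aperture":0, "tx":0.0004, "tz":0.056}
    - {"aperture":0, "tx":0.0004, "tz":0.0693}
    - {"aperture":0, "tx":0.0004, "tz":0.0773}
    - {"aperture":0, "tx":0.0004, "tz":0.0827}
    - {"aperture":0, "tx":0.0004, "tz":0.0827}

```text
clock: 7.42
position: [542.5, 107.2, 110.9]
eef_rot: [-164.0, -0.0, 170.0]
ft_force: [-0.6, -0.0, -0.4]
grip_width: 0.286
finger_force: 59.2
```

```bash
python3 -c "
from h import *
go(cupf(130,44.3),-16.04,'seat')"
```

```text
seat to [542.14 104.24 106.65] d [-0.17 -1.7   4.95] rv [0.04 0.   0.02]
```

To row units: 4 mm is 0.0053, 2 mm is 0.0027.

Request:
jog_arm:
  increments:
    - {"aperture":0, "ty":-0.0013, "tz":0.0027}
    - {"aperture":0, "ty":-0.0013, "tz":0.0053}
    - {"aperture":0, "ty":-0.0013, "tz":0.0053}
    - {"aperture":0, "ty":-0.0013, "tz":0.0053}

```text
clock: 7.92
position: [542.2, 105.3, 107.5]
eef_rot: [-164.0, 0.0, 170.0]
ft_force: [0.5, 0.6, -1.0]
grip_width: 0.286
finger_force: 59.2
```

Request:
jog_arm:
  increments:
    - {"aperture":0.5}
    - {"aperture":0.5}
    - {"aperture":0.5}
    - {"aperture":0.5}

```text
clock: 8.43
position: [542.1, 105.2, 107.5]
eef_rot: [-164.0, 0.0, 170.0]
ft_force: [0.2, -0.5, -0.2]
grip_width: 0.501
finger_force: 0.0
```

Request:
jog_arm:
  increments:
    - {"aperture":0.6, "tz":-0.02}
    - {"aperture":0.6, "tz":-0.0533}
    - {"aperture":0.6, "tz":-0.1067}
    - {"aperture":0.6, "tz":-0.1467}
    - {"aperture":0.6, "tz":-0.1467}

```text
clock: 9.05
position: [549.0, 136.6, 216.3]
eef_rot: [-164.2, 0.3, 170.1]
ft_force: [0.1, 0.4, -0.4]
grip_width: 0.597
finger_force: 0.0
```

```bash
python3 - <<'E'
from h import *
go(br(30,0,190),-16.04,'above bolt')
s=robot.read_camera("side");t=robot.read_camera("top")
a=s[110:210,180:280,::-1];b=t[160:260,175:275,::-1]
cv2.imwrite("pics/c3.png",cv2.resize(np.hstack([a,b]),None,fx=4,fy=4,interpolation=cv2.INTER_CUBIC))
E
```

```text
above bolt to [565.59 -39.19 190.  ] d [ -46.47 -156.73   71.86] rv [0.27 0.29 0.03]
```

View pics/c3.png

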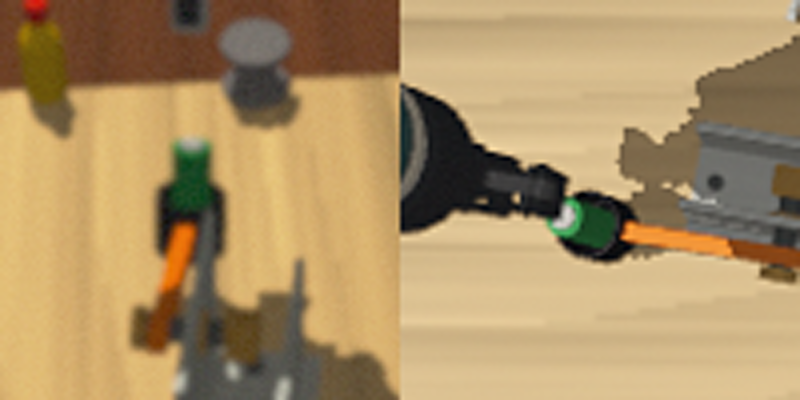

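The cell stands in the cup: green body at (228,153) in side, white button at about (317,214) in top. Next is the bolt.

```bash
python3 -c "
from h import *
go(br(30,.276*110,100+.961*110),-16.04,'approach')"
```

```text
approach to [570.86  -9.29 205.71] d [ -48.27 -130.69   45.58] rv [0.07 0.03 0.03]
```

To row units: -130.5 mm is -0.174, -110 mm is -0.1467.

Request:
jog_arm:
  increments:
    - {"aperture":0.6, "tx":-0.02, "ty":-0.0733}
    - {"aperture":0.6, "tx":-0.04, "ty":-0.1467, "tz":0.0133}
    - {"aperture":0.6, "tx":-0.064, "ty":-0.174, "tz":0.0467}
    - {"aperture":0.6, "tx":-0.064, "ty":-0.174, "tz":0.06}
    - {"aperture":0.6, "tx":-0.064, "ty":-0.174, "tz":0.06}
    - {"aperture":0.6, "tx":-0.064, "ty":-0.174, "tz":0.06}

```text
clock: 9.9
position: [570.6, -7.5, 205.7]
eef_rot: [-164.0, -0.0, 170.2]
ft_force: [0.1, 1.1, 0.2]
grip_width: 0.598
finger_force: 0.0
```

```bash
python3 - <<'E'
from h import *
go(br(30,0,100),-16.04,'bolt')
s=robot.read_camera("side");t=robot.read_camera("top")
a=s[110:250,190:330,::-1];b=t[130:270,190:330,::-1]
cv2.imwrite("pics/c4.png",cv2.resize(np.hstack([a,b]),None,fx=2.85,fy=2.85,interpolation=cv2.INTER_CUBIC))
E
```

```text
bolt to [565.59 -39.19 100.  ] d [ -0.53  -1.78 110.47] rv [0.06 0.   0.16]
```

View pics/c4.png

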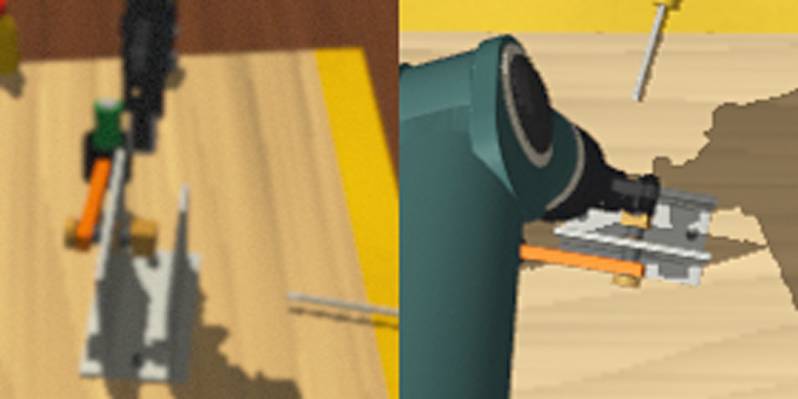

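The side crop shows the fingers centred over the brass head (both near column 143) between plate and lip, with the cell upright in the cup. I lower into the gap in stages.

To row units: 75 mm is 0.1, 65 mm is 0.0867.

Request:
jog_arm:
  increments:
    - {"aperture":0.6, "tx":-0.0007, "tz":0.0333}
    - {"aperture":0.6, "tx":-0.0007, "ty":-0.0007, "tz":0.0667}
    - {"aperture":0.6, "tx":-0.0007, "ty":-0.0007, "tz":0.0867}
    - {"aperture":0.6, "tx":-0.0007, "ty":-0.0007, "tz":0.1}
    - {"aperture":0.6, "tx":-0.0007, "ty":-0.0007, "tz":0.1}

```text
clock: 10.62
position: [567.5, -29.9, 133.7]
eef_rot: [-164.0, -0.0, 170.0]
ft_force: [-0.2, -0.6, 0.3]
grip_width: 0.597
finger_force: 0.0
```

```bash
python3 - <<'E'
from h import *
go(br(30,0,100),-16.04,'bolt')
E
```

```text
bolt to [565.59 -39.19 100.  ] d [ 0.24  0.15 35.03] rv [ 0.03 -0.02  0.04]
```

To row units: 35 mm is 0.0467, 34 mm is 0.0453.

Request:
jog_arm:
  increments:
    - {"aperture":0.6, "tz":0.0133}
    - {"aperture":0.6, "tz":0.0267}
    - {"aperture":0.6, "tz":0.0373}
    - {"aperture":0.6, "tz":0.0453}
    - {"aperture":0.6, "tz":0.0467}
    - {"aperture":0.6, "tz":0.0467}

```text
clock: 11.38
position: [566.0, -39.4, 100.4]
eef_rot: [-164.0, 0.0, 170.0]
ft_force: [0.7, -0.8, 0.4]
grip_width: 0.6
finger_force: 0.0
```

```bash
python3 - <<'E'
from h import *
go(br(30,0,100),-16.04,'bolt')
s=robot.read_camera("side");t=robot.read_camera("top")
a=s[130:230,190:290,::-1];b=t[160:260,220:320,::-1]
cv2.imwrite("pics/c5.png",cv2.resize(np.hstack([a,b]),None,fx=4,fy=4,interpolation=cv2.INTER_CUBIC))
E
```

```text
bolt to [565.59 -39.19 100.  ] d [0.49 0.21 0.31] rv [0.04 0.02 0.03]
```

View pics/c5.png

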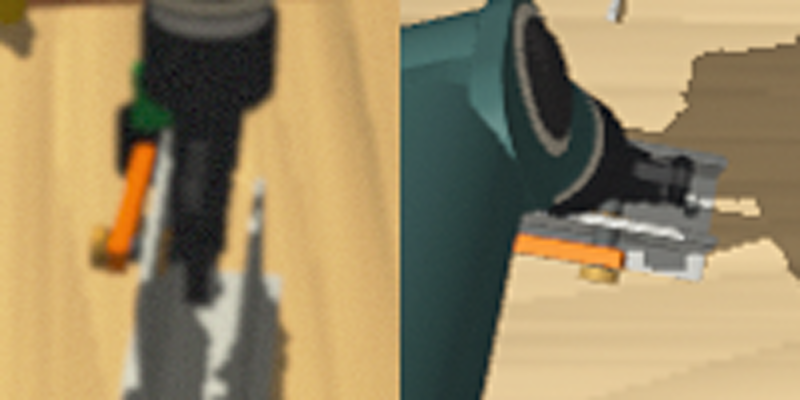

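The near finger is down between plate and lip with no contact force. I close gently first to check the centring.

Request:
jog_arm:
  increments:
    - {"aperture":0}
    - {"aperture":0}
    - {"aperture":0}
    - {"aperture":0}
    - {"aperture":0}
    - {"aperture":0}
  force: 30

```text
clock: 12.22
position: [566.3, -38.3, 100.4]
eef_rot: [-164.1, 0.0, 170.1]
ft_force: [-0.2, 6.3, 1.4]
grip_width: 0.275
finger_force: 33.9
```

```bash
python3 - <<'E'
from h import *
go(br(30,0,100),-16.04,'bolt')
o=robot.get_obs(); print(o["moment"], o["ft_force"])
E
```

```text
bolt to [565.59 -39.19 100.  ] d [ 0.52 -0.87  0.7 ] rv [0.11 0.05 0.08]
[1.04 0.09 0.12] [-0.2   6.32  1.42]
```

To row units: 1 mm is 0.0013.

Request:
jog_arm:
  increments:
    - {"aperture":0, "ty":0.0013}
    - {"aperture":0, "ty":0.0013}
    - {"aperture":0, "ty":0.0013}
    - {"aperture":0, "ty":0.0013}
  force: 110

```text
clock: 12.72
position: [566.3, -38.2, 100.7]
eef_rot: [-164.0, 0.0, 170.1]
ft_force: [-1.1, 3.5, 6.1]
grip_width: 0.263
finger_force: 107.5
```

Request:
jog_arm:
  increments:
    - {"aperture":0, "wx":-0.0044}
    - {"aperture":0, "wx":-0.0087}
    - {"aperture":0, "wx":-0.0131}
    - {"aperture":0, "wx":-0.0175}
    - {"aperture":0, "wx":-0.0218}
    - {"aperture":0, "wx":-0.0262}
    - {"aperture":0, "wx":-0.0305}
    - {"aperture":0, "wx":-0.0349}

```text
clock: 13.72
position: [566.3, -38.3, 100.7]
eef_rot: [-172.0, 0.0, 170.1]
ft_force: [-1.6, 3.9, 5.2]
grip_width: 0.264
finger_force: 107.7
```

```bash
python3 - <<'E'
from h import *
go(br(30,0,100),0,'level')
o=robot.get_obs(); print(o["moment"], o["ft_force"])
E
```

```text
level to [565.59 -39.19 100.  ] d [ 0.53 -0.94  0.79] rv [-7.96  0.02  0.07]
[0.64 0.3  0.25] [-1.64  3.92  5.16]
```

Turning well with low forces; I finish the lift and look.

To row units: -8 degrees is -0.0349.

Request:
jog_arm:
  increments:
    - {"aperture":0, "wx":-0.0044}
    - {"aperture":0, "wx":-0.0087}
    - {"aperture":0, "wx":-0.0131}
    - {"aperture":0, "wx":-0.0175}
    - {"aperture":0, "wx":-0.0218}
    - {"aperture":0, "wx":-0.0262}
    - {"aperture":0, "wx":-0.0305}
    - {"aperture":0, "wx":-0.0349}

```text
clock: 14.72
position: [566.3, -38.3, 100.7]
eef_rot: [180.0, 0.0, 170.1]
ft_force: [0.1, 2.5, 4.2]
grip_width: 0.263
finger_force: 107.7
```

Request:
jog_arm:
  increments:
    - {"aperture":0}
    - {"aperture":0}
    - {"aperture":0}
    - {"aperture":0}

```text
clock: 15.22
position: [566.3, -38.3, 100.7]
eef_rot: [-180.0, 0.0, 170.1]
ft_force: [-1.6, 4.2, 5.8]
grip_width: 0.264
finger_force: 108.2
```

```bash
python3 - <<'E'
from h import *
go(br(30,0,100),0,'level')
o=robot.get_obs(); print(o["moment"], o["ft_force"])
for th in(0,-.07,-.28): print(th,[(n,proj(n,cupf(130,54,th)),proj(n,cupf(130,0,th)),proj(n,cupf(100,9,th)),proj(n,cupf(20,9,th))) for n in("side",)])
s=robot.read_camera("side");t=robot.read_camera("top");cv2.imwrite("pics/sideE.png",s[:,:,::-1])
a=s[110:250,190:290,::-1];b=t[160:300,180:280,::-1]
cv2.imwrite("pics/c6.png",cv2.resize(np.hstack([a,b]),None,fx=4,fy=4,interpolation=cv2.INTER_CUBIC))
E
```

```text
level to [565.59 -39.19 100.  ] d [ 0.51 -0.96  0.66] rv [-0.    0.02  0.05]
[0.5  0.28 0.23] [-1.59  4.21  5.82]
0 [('side', array([225.94, 137.2 ]), array([226.78, 153.41]), array([224.92, 159.14]), array([220.  , 182.97]))]
-0.07 [('side', array([226.29, 139.11]), array([226.89, 156.11]), array([225.05, 161.08]), array([220.07, 183.2 ]))]
-0.28 [('side', array([227.09, 146.05]), array([227.03, 164.96]), array([225.29, 167.59]), array([220.23, 184.14]))]
```

View pics/c6.png

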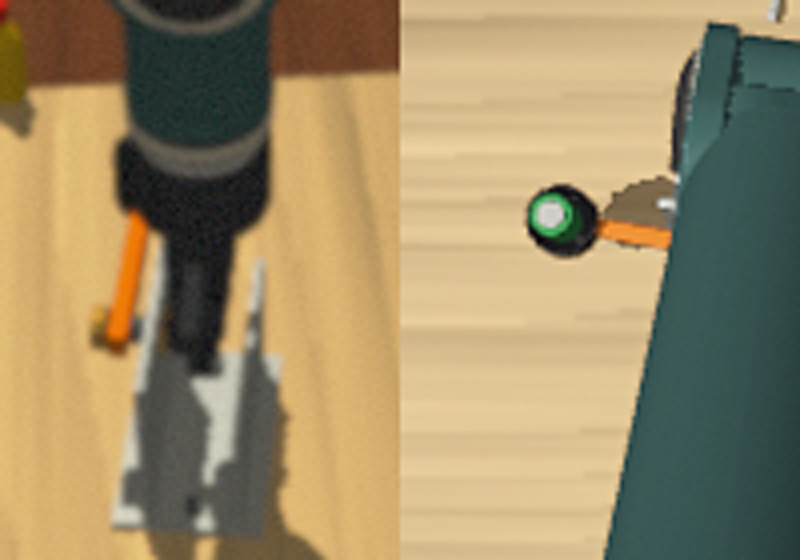

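The cell is in the cup in top view (button at about (217,213)), and the bar has clearly risen. I check the angle numerically before handing in.

```bash
python3 - <<'E'
from h import *
import importlib
t=robot.read_camera("top")[:,:,::-1];s=robot.read_camera("side")[:,:,::-1]
def cen(im,b,f):
    x,y,w,h=b;m=f(cv2.cvtColor(np.ascontiguousarray(im[y:y+h,x:x+w]),cv2.COLOR_BGR2HSV).astype(int));p=np.argwhere(m)[:,::-1]+[x,y];return p
bt=cen(t,(205,200,25,25),lambda h:(h[...,1]<70)&(h[...,2]>140));print("button",bt.mean(0),len(bt))
o=cen(s,(210,150,20,50),lambda h:(h[...,0]<15)&(h[...,1]>190)&(h[...,2]>120));v=cv2.fitLine(o.astype(np.float32),2,0,.01,.01).ravel();print("bar slope dx/dy",v[0]/v[1])
# empirical same measure on first picture
o=cen(cv2.imread("pics/side0.png"),(210,150,20,50),lambda h:(h[...,0]<15)&(h[...,1]>190)&(h[...,2]>120));v=cv2.fitLine(o.astype(np.float32),2,0,.01,.01).ravel();print("drooped slope",v[0]/v[1])
for th in(-.28,-.1,-.05,0,.05):
    a,b=proj("side",cupf(100,0,th)),proj("side",cupf(10,0,th));d=a-b
    print(th,"top button",proj("top",cupf(130,54,th)),"slope",d[0]/d[1])
E
```

```text
button [217.  213.1] 39
bar slope dx/dy -0.20379932
drooped slope -0.25717336
-0.28 top button [216.11 212.74] slope -0.30205389155887075
-0.1 top button [216.97 212.34] slope -0.23255858382015682
-0.05 top button [217.53 212.29] slope -0.2180387964979395
0 top button [218.24 212.26] slope -0.2048871949717525
0.05 top button [219.09 212.27] slope -0.1928617220982704
```

Request:
jog_arm:
  increments:
    - {"aperture":0}
    - {"aperture":0}

```text
clock: 15.68
position: [566.3, -38.4, 100.7]
eef_rot: [-180.0, 0.0, 170.1]
ft_force: [-0.4, 3.9, 5.5]
grip_width: 0.259
finger_force: 108.2
```

```bash
python3 -c "
from station import robot
print(robot.job_done())"
```

```text
the job is handed in; nothing more can be done
None
```

I handed the job in at about 15.7 s: the cell is standing in its cup, and the gripper still holds the bolt head at about 108 N with the swing arm level as far as I could measure (tool turned the full 16°, bar slope in the side view matches level).

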